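Find the balance point of a press arm on a narrow ridge

TASK

Find the balance point of the press arm: lay it, flat side down, square across the narrow metal ridge of the balance stand so that it stays level by itself, clear of both stop bars, and let go. Its ballast is unknown, so expect to search for the point; set it down gently and leave the other things on the bench where they are.

Things in the scene. Friction and masses are not known exactly. Their poses are not given: they have to be found in the camera images.
- beam: The press arm: a straight aluminium bar 250 mm long (its x), 36 mm wide (y), 20 mm thick (z up), plain parallel sides, flat underside over the full length; a ballast box on its +x end, a roller on its -x end. Origin: middle of the bar, on the underside. Lies on the bench at first. 0.22 to 0.63 kg; its centre of mass lies on the centre line somewhere from x = -34 to +56 mm.
- ballast_top (a point): Centre of the top of the closed grey ballast box, 50 x 36 x 28 mm, fixed on top of the bar's +x end (over x = 73 to 123 mm), top 48 mm above the underside. How full it is, is hidden. Axes as the arm's.
- roller_mid (a point): Middle of the black rubber roller, 30 mm across, 36 mm long, fixed crosswise on top of the bar's -x end (over x = -120 to -90 mm), top 50 mm above the underside. Axes as the arm's.
- stand: The balance stand, fixed: plywood base 90 (x) x 180 (y) x 18 mm with a narrow aluminium ridge in its middle (its foot block 50 x 30 mm, 48 mm high) and a stop bar on a plywood web at each side, y = +65 and -65 mm. The arm is balanced along the stand's y axis, across the ridge. Origin: centre of the base's underside.
- stop_left (a point): Top of the stop bar at the stand's y = +65 mm; the other is its mirror image. Steel, 8 mm thick, 50 mm long along x, top 78 mm above the bench, 12 mm lower than the ridge: an arm whose centre of mass is off the ridge tips by about 0.2 rad to its heavy side and stays resting on ridge and stop bar, where it can be taken again.
- ridge (a point): Centre of the ridge's flat level top, 90 mm above the bench: 10 mm wide along y, 26 mm long along x. Axes as the stand's.
- spare_bar: Bystander: a shorter bar, 170 x 30 x 12 mm, with a small block on one end and no roller; origin at the centre of its underside.
- screwdriver: Bystander: a screwdriver 160 mm long with a black handle, lying beside the arm, on its far side; origin under it, near its middle.
- gear: Bystander: a white printed gear wheel, 74 mm across, 20 mm high at its hub, lying beyond the stand; origin under its centre.
- motor: Bystander: a small square motor, 42 x 42 x 40 mm, shaft up to 62 mm; origin under its centre.
- jar: Bystander: a clear jar with a white lid, 56 mm across, 70 mm high; origin under its centre.
- tape: Bystander: a black ring of tape, 80 mm across, 20 mm high; origin under its centre.
- meter: Bystander: a grey hand-held meter, 160 x 80 x 35 mm, lying flat at the far edge; origin under its centre.
Things that resemble listed ones, but are neither listed nor needed, are in the scene too. What is meant by the stand is not red or yellow, and is the larger of those in its own colour.

How it is judged:
By the outcome, as a careful person would: the job done as asked, in the order asked, and still so for the second after the job is handed in, with the robot touching nothing.
It also fails if it takes over 72 s, if anything falls off the work surface, if the arm or the gripper's body presses on something with over 40 N, if the wrist force passes 120 N, or if a joint passes its speed limit or range.

ROBOT

A 7-joint arm with a two-finger parallel gripper is mounted at the origin on the work surface. World frame = base frame: x ahead of the robot, y to its left, z up, the work surface at z = 0. Lengths are in mm, angles in rad, forces in N, time in s.
With the tool pointing down it reaches from about 425 to 950 mm from the base axis. Payload 4.7 kg.
Tool frame: the origin (TCP) lies midway between the tips of the shut fingers; the grasp point (between the pads) lies 19 mm behind it; z points along the fingers, y is the line along which they close (so a half turn about z gives the same grasp; the last joint's range is limited). The gripper opens to 85 mm and grips with 20 to 120 N. Pads are 22 mm wide; open, the fingers measure 114 mm over their backs; the gripper's body (76 mm by 85 mm) begins 54 mm behind the grasp point. The pads swing forward as they close: fully open they stand 13 mm farther back than shut.
Start: joints at [1.231, 0.469, -0.049, 1.532, 0.024, 1.141, -0.082], TCP at [206.475, -642.663, 231.335] pointing down, gripper open.
Joint ranges: [-2.59, 2.59], [-0.33, 1.99], [-1.39, 1.29], [0.1, 2.45], [-1.04, 4.18], [0.21, 1.99], [-2.66, 2.66]. Speed limits (rad/s): [2.57, 2.57, 3.14, 3.14, 3.14, 3.14, 3.14].

INTERFACE

Orientations are given as a rotation vector (axis times angle).
In Python, from rig import env, eyes, order gives the robot as it stands.
- The arm moves only by the tool arm_command, never from a script. Its argument "increments" is a list of rows, each a list of 5 numbers: the closure, from 0 (fully open) to 1 (shut), then the shift along the world's x, y, z in m, then the turn about the world's z in degrees. A call has 1 to 8 rows; each row is the pose to reach, as a shift and turn from the pose commanded when the call began; what a row does not reach only later rows make up. A row lasts 1/12 s, in which the tool goes at most 41.7 mm and 7.16 degrees, less where a joint would pass 70% of its speed; a pose out of reach is approached as far as the arm can. A call with a gripper value outside its range is refused whole. The fingers move at their own pace and stop on an object; "grip_force" is the grip in N (left out, the last holds). Time passes only in rows, so rows that repeat a pose let the fingers close. It gives the time, the measured TCP pose, the force, the opening and the grip force at its end, in the units of the state.
- env.state(): the state, without advancing time (a new reading comes with each control period).
- eyes.capture(name): name is "scene" or "top"; returns (picture, depth): 420x560x3 uint8, red, green, blue; 420x560 float32, mm along the optical axis (not along the pixel's ray), 0 where there is no reading.
- eyes.camera_info(name): a dict with "vfov" (degrees; the focal length in pixels is half the picture's height over the tangent of half this angle, whatever the lens; pixels are square), "cx", "cy" (the principal point, pixels), "pose" (4x4, takes a point from camera to world coordinates). Camera axes: x right, y up, looking along -z (the intrinsics and any distortion apply to the point x, -y, -z); pixel columns grow to the right and rows downward; lengths in mm; the calibration is good to about 2 mm. A picture is of the moment at which its call begins. camera_info takes no time and is no camera call.
- order.close_job(): hands the job in; it is judged then, once.
Trained networks look in the newest picture that a camera, given by its name, has taken for a name from the list of things; names that differ only in an ending like _2 or _b are one class to them, and where a whole thing is asked for, a point or a joint stands for the part that bears it (a point fixed in the world has none). Each returns a list of dicts, best first, with "conf" (0 to 1); they miss things now and then, are a little off and sometimes report something else, mostly with a low value. They report only what shows in the picture. A call takes as long as a camera call. They do not tell look-alikes from the thing itself.
- eyes.look_for(camera, name): "extent" ([centre column, centre row, width, height] in pixels, round what is visible of it).
The state is a dict: "time": time; "qpos": joint angles; "qvel": joint speeds; "joint_efforts": joint torques, N m; "tool_pos": TCP position; "tcp_rot": TCP orientation; "force": force on the tool from outside, world axes, zero at the start; "torque": the same for the moment, N m; "width": finger opening in mm; "grasp_force": force on a finger pad.
Only numpy, scipy, OpenCV 4.12 (cv2) and the standard library are available. Lean on these libraries where they do the work, as an engineer would, in place of code of your own. Each camera call takes 0.05 s, during which the arm holds its last target. There are 200 camera calls.

## Working session

There is one attempt and no reset: what is moved stays moved. The work goes in short steps, Python scripts to look and compute and a tool call to move; the robot and the scene stay as the last step left them, time stands still between calls to the robot, and variables do not carry over. Pictures are saved under pics/ and viewed, at most 10 in all, crops included, and the job is handed in when it is done.

Besides the shell and the picture viewer there is one more tool, called in YAML: its name, and indented under it one key for each argument. arm_command: Moves the arm, as the interface text tells. Its arguments: {"type":"object","properties":{"increments":{"type":"array","items":{"type":"array","items":{"type":"number"}}},"grip_force":{"type":"number"}},"required":["increments"]}

```bash
mkdir -p pics; ls
cat > h.py <<'E'
import numpy as np, cv2
from rig import env, eyes, order
def cap(n,f=None):
    p,d=eyes.capture(n)
    if f: cv2.imwrite('pics/'+f,cv2.cvtColor(p,cv2.COLOR_RGB2BGR))
    return p,d
def w(n,u,v,depth):
    i=eyes.camera_info(n); f=210/np.tan(np.radians(i['vfov'])/2)
    u=np.asarray(u,float);v=np.asarray(v,float)
    P=np.stack([(u-i['cx'])/f*depth,-(v-i['cy'])/f*depth,-depth*np.ones_like(u)],-1)
    T=np.array(i['pose']); return P@T[:3,:3].T+T[:3,3]
def cloud(n,d):
    v,u=np.mgrid[0:420,0:560]; return w(n,u,v,d)
E
python3 - <<'E'
from h import *
print(env.state())
for n in('scene','top'):
    print({k:np.round(v,3) for k,v in eyes.camera_info(n).items() if k!='x' and not isinstance(v,str)})
    p,d=cap(n,n+'0.png')
    for k in ('beam','stand','ridge','ballast_top','roller_mid'):
        print(n,k,[(np.round(r['extent']),round(r['conf'],2)) for r in eyes.look_for(n,k)])
a=cv2.imread('pics/scene0.png');b=cv2.imread('pics/top0.png')
E
```

```text
pics
{'time': 0.0, 'qpos': array([ 1.23108363,  0.46943679, -0.0485578 ,  1.53370543,  0.02410025,
        1.14102053, -0.08231528]), 'qvel': array([ 0.00100848, -0.00027837, -0.0006732 ,  0.00092706,  0.000284  ,
        0.00139534,  0.00130774]), 'joint_efforts': array([-1.71158190e-04, -5.10310721e+01, -4.66643774e-02, -2.37717193e+01,
        1.05723136e-02,  7.55366549e-03,  8.96906101e-06]), 'tool_pos': array([ 206.24228652, -642.09340357,  230.25958655]), 'tcp_rot': array([-3.10181537e+00, -4.85934174e-01,  6.23786574e-04]), 'force': array([-0.49227284,  0.02757487, -0.34749345]), 'torque': array([0.01360318, 0.06853367, 0.01813865]), 'grasp_force': 0.0, 'width': 85.22473922121577}
{'vfov': np.float64(46.712), 'cx': np.float64(281.802), 'cy': np.float64(212.409), 'pose': array([[-8.810000e-01, -3.920000e-01,  2.660000e-01,  8.854640e+02],
       [ 4.740000e-01, -7.090000e-01,  5.230000e-01,  7.675160e+02],
       [-1.700000e-02,  5.860000e-01,  8.100000e-01,  1.269135e+03],
       [ 0.000000e+00,  0.000000e+00,  0.000000e+00,  1.000000e+00]])}
scene beam [(array([283., 272.,  
[... 632 characters left out ...]
 1.000000e-03, -8.000000e-03, -1.429200e+01],
       [-8.000000e-03,  1.360000e-01,  9.910000e-01,  1.280435e+03],
       [ 0.000000e+00,  0.000000e+00,  0.000000e+00,  1.000000e+00]])}
top beam [(array([228., 181.,  95.,  38.]), 0.65)]
top stand [(array([408., 254.,  51.,  30.]), 0.98), (array([388., 138.,  47.,  28.]), 0.91), (array([340., 204.,  71.,  34.]), 0.87), (array([399., 335.,  76.,  53.]), 0.62)]
top ridge [(array([340., 203.,  70.,  30.]), 0.68), (array([397., 335.,  75.,  50.]), 0.61), (array([390., 138.,  51.,  26.]), 0.6), (array([411., 251.,  54.,  30.]), 0.58)]
top ballast_top [(array([227., 181.,  95.,  33.]), 0.68)]
top roller_mid [(array([225., 180.,  96.,  36.]), 0.91)]
```

View pics/scene0.png

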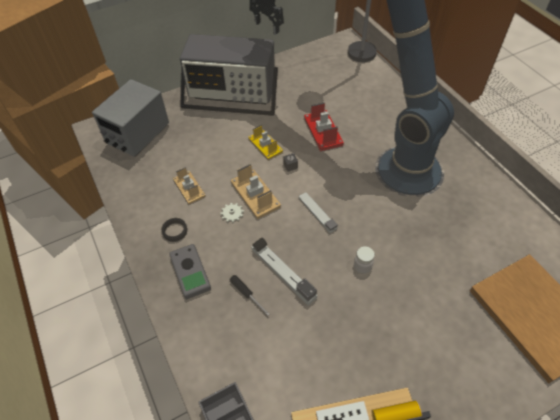

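View pics/top0.png

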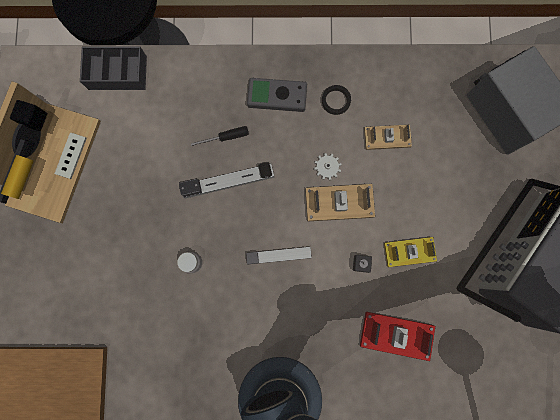

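Candidates for the stand in the top picture: large plywood (340,203), small plywood (388,137), yellow (410,251), red (398,335). I choose (340,203), which is (256,193) in the scene picture. Candidates for the arm: the bar with box (190,187) and roller (266,170), and the spare bar (280,255). I choose the first.

```bash
cat >> h.py <<'E'
def fit(P,m):
    q=P[m][:,:2].astype(np.float32); (c,s,a)=cv2.minAreaRect(q); return np.round(c,1),np.round(s,1),round(a,2),len(q)
E
python3 - <<'E'
from h import *
im=cv2.imread('pics/top0.png')
cv2.imwrite('pics/crop0.png',cv2.resize(im[120:270,165:435],None,fx=2.9,fy=2.9,interpolation=cv2.INTER_CUBIC)[:600,:800])
for n in('top','scene'):
    p,d=cap(n); P=cloud(n,d); z=P[...,2]
    v,u=np.mgrid[0:420,0:560]
    if n=='top': bb=(u>172)&(u<280)&(v>155)&(v<203); bs=(u>298)&(u<380)&(v>178)&(v<226)
    else: bb=(u>245)&(u<322)&(v>233)&(v<306); bs=(u>228)&(u<285)&(v>160)&(v<220)
    bb&=d>0; bs&=d>0
    print(n,'bench',np.median(z[bb&(z<8)]))
    print('beam all',fit(P,bb&(z>10)),'box/roller',[fit(P,bb&(z>38)&s) for s in ((u<225)if n=='top' else (u>285),(u>225) if n=='top' else (u<280))])
    print(' bar z',np.percentile(z[bb&(z>12)&(z<30)],[10,50,90]),'top z',np.percentile(z[bb&(z>38)],[10,50,90]))
    print('stand all',fit(P,bs&(z>10)),'z>84',fit(P,bs&(z>82)),np.percentile(z[bs],[98,99.5]))
    m=bs&(z>60)&(z<84)
    print('stops',m.sum(), 'ridge mean',P[bs&(z>84)].mean(0))
E
```

```text
top bench 0.4705273722133825
beam all (array([568.7, 142.7]), array([ 38.5, 248.9]), 13.51, 1370) box/roller [(array([545.2, 238.1]), array([37.2, 52. ]), 13.09, 283), (array([592.7,  40.3]), array([36.9, 28.9]), 14.26, 154)]
 bar z [16.78937398 20.23068796 23.77426151] top z [43.45644698 48.83724241 52.40703191]
stand all (array([ 519.7, -159.3]), array([110. , 180.8]), 3.34, 2266) z>84 (array([ 509.2, -158.9]), array([134.,  25.]), 88.65, 54) [80.03118678 91.1162651 ]
stops 168 ridge mean [ 508.86638753 -161.43107682   90.3156115 ]
scene bench -1.3237986840474605
beam all (array([626.9, 158.4]), array([152.6, 249.4]), 13.49, 1183) box/roller [(array([548.9, 240. ]), array([36.8, 52.8]), 13.53, 231), (array([596.5,  42.1]), array([38.1, 28.4]), 18.53, 99)]
 bar z [14.6569274  18.43536886 22.9548659 ] top z [42.1748806  47.24634155 51.50574437]
stand all (array([ 500.4, -164. ]), array([230.9, 182.4]), 63.09, 1386) z>84 (array([ 514.9, -153.8]), array([ 28.3, 128.9]), 10.04, 31) [76.30204558 86.20802697]
stops 189 ridge mean [ 514.17825745 -154.70098583   87.66397385]
```

View pics/crop0.png

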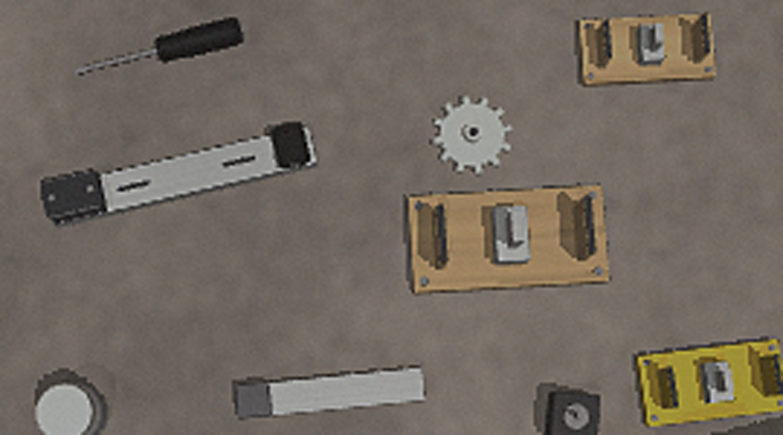

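The crop shows the arm with its grey box (70,195) and black roller (293,145). The large plywood stand is at (507,237), clearly larger than the small plywood one (648,50). Next I refine the stand fit and check the obstacle height.

Run:
```python
from h import *
for n in('top','scene'):
    L=[]
    for k in range(4):
        p,d=cap(n); L.append(d)
    d=np.median(L,0); P=cloud(n,d); z=P[...,2]; ok=d>0
    c=np.array([512,-158]); r=np.abs(P[...,:2]-c)
    near=ok&(r[...,0]<60)&(r[...,1]<100)
    print(n,'base',fit(P,near&(z>13)&(z<24)))
    m=near&(z>83)&(r[...,1]<30); print('ridge',fit(P,m),P[m].mean(0))
    S=[]
    for s in(1,-1):
        q=near&(z>70)&(z<86)&((P[...,1]-c[1])*s>45); S.append(np.median(P[q],0)); print('stop',S[-1].round(1),q.sum(),fit(P,q))
    print('stop mid',(S[0]+S[1])/2,'yaw',np.degrees(np.arctan2(*(S[0]-S[1])[:2])))
    # gear, scope
    q=ok&(P[...,0]>150)&(P[...,0]<620)&(P[...,1]<-300)&(P[...,1]>-800); print('tall z',np.percentile(z[q],[95,99.5]))
    q=ok&(P[...,0]>150)&(P[...,0]<450)&(P[...,1]<-300)&(P[...,1]>-560); print('tall z path',np.percentile(z[q],[50,95,99.5]))
```

```text
top base (array([ 510.2, -159.3]), array([ 90.4, 179.9]), 3.45, 1779)
ridge (array([ 519. , -158.1]), array([43.2, 14. ]), 12.93, 48) [ 510.33066349 -158.65655764  113.24305648]
stop [507.  -94.6  77.8] 64 (array([506. , -94.4]), array([47.3,  8. ]), 3.62, 64)
stop [ 513.6 -223.9   78. ] 71 (array([ 513.7, -224. ]), array([49.4,  8.4]), 3.21, 71)
stop mid [ 510.32291497 -159.22429576   77.92808048] yaw -2.923093045950523
tall z [205.96387703 207.82780175]
tall z path [  2.06183499 200.66814412 207.09671154]
scene base (array([ 514. , -156.4]), array([ 89.9, 181.1]), 3.7, 697)
ridge (array([ 513.8, -157.2]), array([13.5, 25.9]), 89.94, 30) [ 514.26272792 -157.17230228   87.30855912]
stop [511.  -92.1  75.4] 48 (array([509.7, -94.1]), array([49.4, 11. ]), 5.21, 48)
stop [ 519.  -221.5   74.8] 40 (array([ 517.5, -221.7]), array([49.5, 10. ]), 3.83, 40)
stop mid [ 515.00563703 -156.80879293   75.10792581] yaw -3.5743551352980467
tall z [205.2988927  349.81006478]
tall z path [  0.88050146 190.8980394  204.03839431]
```

arm_command:
  increments:
    - [0, 0, 0, 0.04, 0]
    - [0, 0, 0, 0.08, 0]
    - [0, 0, 0, 0.12, 0]
    - [0, 0, 0, 0.12, 0]
  grip_force: 80

```text
time: 1.43
tool_pos: [207.7, -645.9, 361.5]
tcp_rot: [3.088, 0.483, 0.006]
force: [0.3, -0.6, 1.1]
width: 85.5
grasp_force: 0.0
```

arm_command:
  increments:
    - [0, 0.015, 0.033, 0, 4]
    - [0, 0.031, 0.069, 0, 8]
    - [0, 0.047, 0.105, 0, 12]
    - [0, 0.063, 0.141, 0, 16]
    - [0, 0.079, 0.177, 0, 20]
    - [0, 0.095, 0.213, 0, 24]
    - [0, 0.111, 0.249, 0, 28]
    - [0, 0.127, 0.285, 0, 32]

```text
time: 2.1
tool_pos: [333.9, -355.8, 351.4]
tcp_rot: [2.846, 1.327, 0.0]
force: [0.3, 0.1, -0.4]
width: 85.6
grasp_force: 0.0
```

arm_command:
  increments:
    - [0, 0.015, 0.033, 0, 4]
    - [0, 0.031, 0.069, 0, 8]
    - [0, 0.047, 0.105, 0, 12]
    - [0, 0.063, 0.141, 0, 16]
    - [0, 0.079, 0.177, 0, 20]
    - [0, 0.095, 0.213, 0, 24]
    - [0, 0.111, 0.249, 0, 28]
    - [0, 0.127, 0.285, 0, 32]

```text
time: 2.77
tool_pos: [460.8, -70.8, 351.6]
tcp_rot: [2.37, 2.06, 0.0]
force: [-0.0, 0.4, 0.4]
width: 85.6
grasp_force: 0.0
```

arm_command:
  increments:
    - [0, 0.015, 0.033, 0, 4]
    - [0, 0.031, 0.069, 0, 8]
    - [0, 0.047, 0.105, 0, 12]
    - [0, 0.063, 0.141, 0, 16]
    - [0, 0.079, 0.177, 0, 20]
    - [0, 0.095, 0.213, 0, 21.7]
    - [0, 0.107, 0.227, 0, 21.7]
    - [0, 0.107, 0.227, 0, 21.7]

```text
time: 3.43
tool_pos: [568.2, 159.2, 350.7]
tcp_rot: [-1.935, -2.472, -0.005]
force: [0.0, -0.2, -0.0]
width: 85.6
grasp_force: 0.0
```

arm_command:
  increments:
    - [0, 0, 0, 0, 0]
    - [0, 0, 0, 0, 0]
    - [0, 0, 0, 0, 0]
    - [0, 0, 0, 0, 0]
    - [0, 0, 0, 0, 0]
    - [0, 0, 0, 0, 0]

```text
time: 3.93
tool_pos: [567.4, 153.5, 351.6]
tcp_rot: [1.946, 2.465, 0.0]
force: [0.5, -0.4, 0.1]
width: 85.3
grasp_force: 0.0
```

arm_command:
  increments:
    - [0, 0, 0, -0.03, 0]
    - [0, 0, 0, -0.07, 0]
    - [0, 0, 0, -0.11, 0]
    - [0, 0, 0, -0.15, 0]
    - [0, 0, 0, -0.19, 0]
    - [0, 0, 0, -0.23, 0]
    - [0, 0, 0, -0.26, 0]
    - [0, 0, 0, -0.28, 0]

```text
time: 4.6
tool_pos: [565.7, 153.0, 67.9]
tcp_rot: [-1.944, -2.465, 0.006]
force: [0.4, -1.0, -0.2]
width: 85.2
grasp_force: 0.0
```

arm_command:
  increments:
    - [0, 0, 0, -0.02, 0]
    - [0, 0, 0, -0.04, 0]
    - [0, 0, 0, -0.055, 0]
    - [0, 0, 0, -0.065, 0]
    - [0, 0, 0, -0.068, 0]
    - [0, 0, 0, -0.068, 0]
    - [0, 0, 0, -0.068, 0]
    - [0, 0, 0, -0.068, 0]

```text
time: 5.27
tool_pos: [568.3, 154.7, 4.5]
tcp_rot: [1.944, 2.466, 0.003]
force: [1.2, 0.3, -0.3]
width: 85.3
grasp_force: 0.0
```

Run:
```python
from h import *
F=[];T=[]
for k in range(4):
    cap('scene','s1.png'); s=env.state(); F.append(s['force']);T.append(s['torque'])
print(np.mean(F,0),np.mean(T,0),np.std(F,0),np.std(T,0),s['tool_pos'],s['time'])
a=cv2.imread('pics/s1.png')[180:330,180:380]; cv2.imwrite('pics/s1c.png',cv2.resize(a,None,fx=4,fy=4,interpolation=cv2.INTER_CUBIC))
```

```text
[-0.07057752  0.18901291 -0.20422947] [ 0.01339195 -0.01200454 -0.00026839] [0.44939115 0.44084046 0.25964436] [0.03237306 0.01875366 0.03398808] [567.88901734 154.40945323   4.04818538] 5.4667
```

View pics/s1c.png

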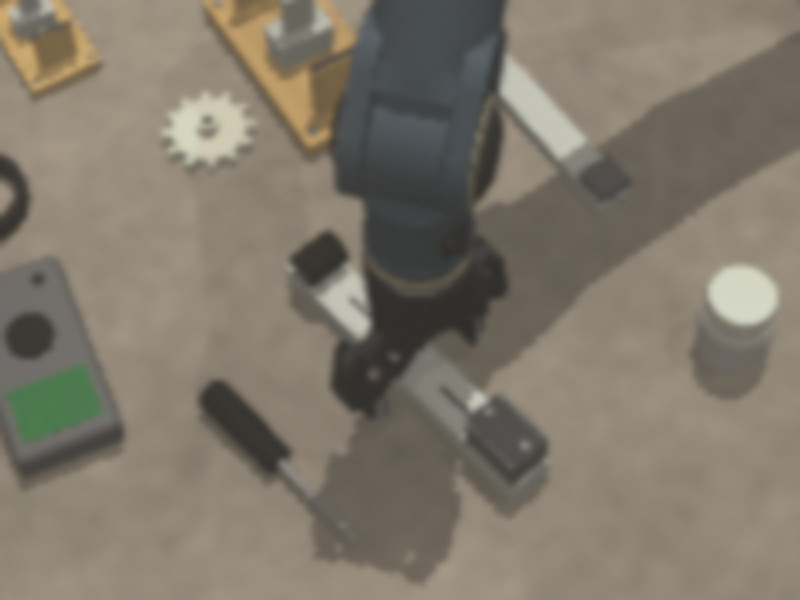

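The picture shows the open fingers straddling the bar, and the screwdriver is clear at (250,430). I close.

arm_command:
  increments:
    - [0, 0, 0, -0.002, 0]
    - [0.3, 0, 0, -0.002, 0]
    - [0.6, 0, 0, -0.002, 0]
    - [1, 0, 0, -0.002, 0]
    - [1, 0, 0, -0.002, 0]
    - [1, 0, 0, -0.002, 0]
    - [1, 0, 0, -0.002, 0]
    - [1, 0, 0, -0.002, 0]
  grip_force: 80

```text
time: 6.13
tool_pos: [567.3, 154.4, 1.6]
tcp_rot: [-1.945, -2.467, 0.0]
force: [-1.2, -0.4, 4.1]
width: 34.1
grasp_force: 82.5
```

arm_command:
  increments:
    - [1, 0, 0, 0, 0]
    - [1, 0, 0, 0, 0]
    - [1, 0, 0, 0, 0]
    - [1, 0, 0, 0, 0]

```text
time: 6.47
tool_pos: [567.4, 154.4, 1.6]
tcp_rot: [-1.945, -2.467, 0.0]
force: [-1.6, -0.4, 5.3]
width: 34.1
grasp_force: 82.5
```

arm_command:
  increments:
    - [1, 0, 0, 0.005, 0]
    - [1, 0, 0, 0.015, 0]
    - [1, 0, 0, 0.035, 0]
    - [1, 0, 0, 0.06, 0]
    - [1, 0, 0, 0.09, 0]
    - [1, 0, 0, 0.115, 0]
    - [1, 0, 0, 0.13, 0]
    - [1, 0, 0, 0.135, 0]

```text
time: 7.13
tool_pos: [568.8, 154.9, 139.3]
tcp_rot: [1.943, 2.465, 0.006]
force: [0.9, 0.4, -4.7]
width: 34.0
grasp_force: 81.5
```

arm_command:
  increments:
    - [1, 0, 0, 0, 0]
    - [1, 0, 0, 0, 0]
    - [1, 0, 0, 0, 0]
    - [1, 0, 0, 0, 0]
    - [1, 0, 0, 0, 0]
    - [1, 0, 0, 0, 0]

```text
time: 7.63
tool_pos: [567.1, 154.3, 135.5]
tcp_rot: [-1.944, -2.467, 0.002]
force: [-0.4, -1.3, -5.5]
width: 34.1
grasp_force: 81.5
```

```bash
cat >> h.py <<'E'
def beam(n,d,lo,side):
    "box and roller tops, from cloud points higher than lo within 140 mm of TCP on either side along `side`"
    P=cloud(n,d); t=env.state()['tool_pos']; r=(P[...,:2]-t[:2]); a=r@side; b=r@np.array([-side[1],side[0]])
    out=[]
    for s in(1,-1):
        m=(d>0)&(a*s>55)&(a*s<150)&(abs(b)<25)&(P[...,2]>lo)
        out.append((np.median(P[m],0).round(1),int(m.sum())) if m.any() else None)
    return out
E
python3 - <<'E'
from h import *
F=[];T=[]
for k in range(12):
    p,d=cap(('top','scene')[k%2],'a%d.png'%(k%2)); s=env.state(); F.append(s['force']);T.append(s['torque'])
    if k>9:
        P=cloud(('top','scene')[k%2],d); 
        u=np.array([-.2334,.9724]); r=P[...,:2]-s['tool_pos'][:2]; a=r@u; b=r@np.array([-u[1],u[0]])
        for lo,hi in((-120,-95),(-80,-45),(40,55),(70,105)):
            m=(d>0)&(a>lo)&(a<hi)&(abs(b)<16)&(P[...,2]>60)&(P[...,2]<230); print(k,lo,m.sum(),np.median(P[m],0) if m.any() else 0)
        m=(d>0)&(a>-150)&(a<150)&(abs(b)<30)&(P[...,2]>60)&(P[...,2]<230); print(a[m].min(),a[m].max())
F=np.mean(F,0);T=np.mean(T,0);print(F,T,s['tool_pos'],s['tcp_rot'],s['time'])
u=np.array([-.2334,.9724]); 
# torque = r x F, F=(0,0,-W): T=( -ry W, rx W)
W=-(F[2]+.2); T=T-[.0134,-.012,0]; print('W',W,'offset along beam', 1000*np.dot([T[1],-T[0]],u)/W)
E
```

```text
10 -120 143 [592.94181282  50.22682022 181.75032675]
10 -80 9 [598.3465961   80.96541561 156.45745799]
10 40 20 [546.70838054 202.73743934 155.29538378]
10 70 196 [546.55776102 239.29817485 184.33175945]
-136.4399941214489 112.38351991297749
11 -120 138 [592.92804075  51.79760368 174.16895582]
11 -80 58 [589.15850559  87.83498624 153.83515738]
11 40 36 [562.1059693  197.80832945 153.19385387]
11 70 138 [548.67901072 239.81949613 182.97791669]
-134.19244808018425 114.84289529525829
[-0.07843173  0.41366666 -4.60492704] [-0.01475558 -0.0281631  -0.01324462] [567.47440862 154.30551448 136.36253626] [1.94480331e+00 2.46720528e+00 1.00944969e-04] 8.2333
W 4.404927039224157 offset along beam 7.071843351083164
```

arm_command:
  increments:
    - [1, -0.003, -0.015, 0, 0]
    - [1, -0.009, -0.045, 0, -1]
    - [1, -0.015, -0.08, 0, -2]
    - [1, -0.021, -0.115, 0, -3]
    - [1, -0.027, -0.15, 0, -4]
    - [1, -0.033, -0.185, 0, -5]
    - [1, -0.039, -0.22, 0, -6]
    - [1, -0.044, -0.25, 0, -7]

```text
time: 8.9
tool_pos: [522.8, -98.4, 136.5]
tcp_rot: [2.094, 2.341, -0.001]
force: [0.4, -0.5, -5.3]
width: 33.9
grasp_force: 81.4
```

arm_command:
  increments:
    - [1, -0.004, -0.025, 0, -1]
    - [1, -0.008, -0.045, 0, -2]
    - [1, -0.01, -0.06, 0, -3]
    - [1, -0.011, -0.067, 0, -3]
    - [1, -0.011, -0.069, 0, -3]
    - [1, -0.011, -0.069, -0.015, -3]
    - [1, -0.011, -0.069, -0.028, -3]
    - [1, -0.011, -0.069, -0.033, -3]

```text
time: 9.57
tool_pos: [511.5, -162.8, 101.4]
tcp_rot: [-2.147, -2.289, 0.001]
force: [-1.7, 0.6, -5.3]
width: 34.1
grasp_force: 81.3
```

arm_command:
  increments:
    - [1, 0, 0, 0, 0]
    - [1, 0, 0, 0, 0]
    - [1, 0, 0, 0, 0]
    - [1, 0, 0, 0, 0]

```text
time: 9.9
tool_pos: [513.1, -164.4, 103.9]
tcp_rot: [2.151, 2.288, 0.001]
force: [-0.1, 0.4, -4.7]
width: 34.3
grasp_force: 81.3
```

Run:
```python
from h import *
F=[];T=[]
for k in range(12):
    n=('top','scene')[k%2]; p,d=cap(n,'b%d.png'%(k%2)); s=env.state(); F.append(s['force']);T.append(s['torque'])
    if k>9:
        P=cloud(n,d); 
        u=np.array([-.060,.998]); r=P[...,:2]-s['tool_pos'][:2]; a=r@u; b=r@np.array([-u[1],u[0]])
        m=(d>0)&(a>-150)&(a<150)&(abs(b)<40)&(P[...,2]>115)&(P[...,2]<160)&(abs(a)>60); print(n,a[m].min(),a[m].max(),fit(P,m))
        for lo,hi in((-120,-95),(70,105)):
            m=(d>0)&(a>lo)&(a<hi)&(abs(b)<22)&(P[...,2]>115)&(P[...,2]<230); print(np.percentile(P[m][:,2],[50,90]),fit(P,m))
F=np.mean(F,0);T=np.mean(T,0);print(F,T,s['tool_pos'],s['tcp_rot'],s['time'])
W=-(F[2]+.2); T=T-[.0134,-.012,0]; print('W',W,'offset along beam', 1000*np.dot([T[1],-T[0]],u)/W)
a=[cv2.imread('pics/b%d.png'%i) for i in(0,1)]
A=cv2.resize(a[0][130:280,250:400],None,fx=4,fy=4); B=cv2.resize(a[1][110:260,190:340],None,fx=4,fy=4)
cv2.imwrite('pics/b.png',cv2.resize(np.hstack([A,B]),(800,400)))
```

```text
top -137.0424941287801 113.70020058028531 (array([ 513.2, -176.3]), array([ 36.6, 250.8]), 3.42, 410)Traceback (most recent call last):
  File "<stdin>", line 10, in <module>
    return _quantile_unchecked(
        a, q, axis, out, overwrite_input, method, keepdims, weights)
    return _ureduce(a,
                    func=_quantile_ureduce_func,
    ...<5 lines>...
                    overwrite_input=overwrite_input,
                    method=method)
    r = func(a, **kwargs)
    result = _quantile(arr,
                       quantiles=q,
    ...<2 lines>...
                       out=out,
                       weights=wgt)
    slices_having_nans = np.isnan(arr[-1, ...])
                                  ~~~^^^^^^^^^
IndexError: index -1 is out of bounds for axis 0 with size 0
```

```bash
cat > m.py <<'E'
from h import *
import sys
def report(tag,N=8,lo=112,yaw=3.45,crop=True):
    F=[];T=[];X=[]; D={'top':[],'scene':[]}
    for k in range(N):
        n=('top','scene')[k%2]; p,d=cap(n,'%s_%s.png'%(tag,n)); D[n].append(d); s=env.state(); F.append(s['force']);T.append(s['torque']);X.append(s['tool_pos'])
    c=np.array([512.3,-158]); a=np.radians(90+yaw); u=np.array([np.cos(a),np.sin(a)]); v=np.array([u[1],-u[0]])
    for n in D:
        d=np.median(D[n],0); P=cloud(n,d); cc={'top':[510.3,-159.2],'scene':[514.3,-156.8]}[n]
        r=P[...,:2]-cc; A=r@u; B=r@v; z=P[...,2]
        near=(d>0)&(abs(A)<180)&(abs(B)<45)&(z<175)
        Q=np.stack([A,B,z],-1)
        for nm,m in(('box',near&(A>45)&(z>lo+12)),('rol',near&(A<-70)&(z>lo+12)),('bar',near&(abs(A)<160)&(z>lo-20))):
            if m.sum()>10: print(n,nm,m.sum(),'rel stand (along,across,z)',np.median(Q[m],0).round(1),'zp90',np.percentile(z[m],90).round(1),'along',np.percentile(A[m],[1,99]).round(1),fit(P,m)[2])
    F=np.mean(F,0);T=np.mean(T,0);X=np.mean(X,0)
    W=-(F[2]+.2); print('F',F.round(2),'T',T.round(3),'tcp',X.round(1),s['tcp_rot'].round(3),'t',s['time'],'W',W.round(2),'off',(1000*np.dot([T[1]+.012,-T[0]+.0134],u)/W).round(1))
    a=[cv2.imread('pics/%s_%s.png'%(tag,n)) for n in D]
    A=cv2.resize(a[0][120:270,250:400],(400,400),interpolation=3); B=cv2.resize(a[1][110:260,190:340],(400,400),interpolation=3)
    cv2.imwrite('pics/%s.png'%tag,np.hstack([A,B]))
E
python3 -c "
from m import *
report('c',12)"
```

```text
top box 354 rel stand (along,across,z) [ 81.2  -0.2 151.7] zp90 153.3 along [ 53.8 106.1] 3.61
top rol 33 rel stand (along,across,z) [-131.2    6.1  149.4] zp90 151.6 along [-135.4 -127. ] 5.0
top bar 731 rel stand (along,across,z) [ 59.   -2.3 148.6] zp90 153.2 along [-134.5  107.4] 2.94
scene box 248 rel stand (along,across,z) [ 86.7   4.6 148.7] zp90 150.7 along [ 54.1 105.8] 4.59
scene rol 83 rel stand (along,across,z) [-116.8    9.9  144.8] zp90 149.4 along [-135.4 -108.8] 89.46
scene bar 923 rel stand (along,across,z) [  6.4   7.5 132.4] zp90 155.3 along [-132.5  106.7] 84.09
F [-0.05 -0.03 -5.03] T [-0.026  0.008  0.009] tcp [ 512.5 -164.7  103.3] [2.152 2.288 0.   ] t 11.05 W 4.83 off 8.0
```

View pics/c.png

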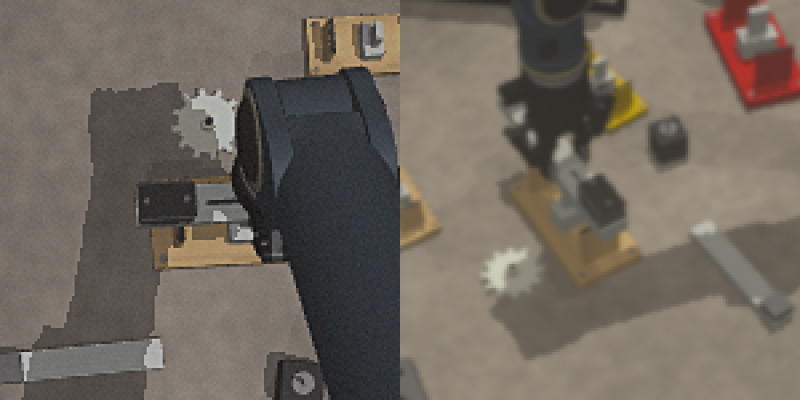

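The beam is over the stand, level and square, with its box at (165,200) in the left half. The torque puts the centre of mass at +7 to +8 mm from the grasp, which is now over the ridge. I lower it gently.

arm_command:
  increments:
    - [1, 0, 0, -0.003, 0]
    - [1, 0, 0, -0.006, 0]
    - [1, 0, 0, -0.008, 0]
    - [1, 0, 0, -0.009, 0]
    - [1, 0, 0, -0.009, 0]
    - [1, 0, 0, -0.009, 0]

```text
time: 11.55
tool_pos: [512.5, -164.6, 94.2]
tcp_rot: [-2.152, -2.288, -0.0]
force: [-0.6, 0.0, -4.4]
width: 34.2
grasp_force: 81.5
```

arm_command:
  increments:
    - [1, 0, 0, -0.001, 0]
    - [1, 0, 0, -0.001, 0]
    - [1, 0, 0, -0.001, 0]
    - [1, 0, 0, -0.001, 0]

```text
time: 11.88
tool_pos: [512.5, -164.7, 93.4]
tcp_rot: [2.152, 2.288, 0.0]
force: [0.1, -0.1, -5.3]
width: 34.0
grasp_force: 81.5
```

arm_command:
  increments:
    - [1, 0, 0, -0.001, 0]
    - [1, 0, 0, -0.001, 0]
    - [1, 0, 0, -0.001, 0]
    - [1, 0, 0, -0.001, 0]

```text
time: 12.22
tool_pos: [512.5, -164.7, 92.3]
tcp_rot: [2.152, 2.288, 0.0]
force: [-0.2, 0.3, -4.5]
width: 34.3
grasp_force: 81.5
```

arm_command:
  increments:
    - [1, 0, 0, -0.001, 0]
    - [1, 0, 0, -0.001, 0]
    - [1, 0, 0, -0.001, 0]
    - [1, 0, 0, -0.001, 0]

```text
time: 12.55
tool_pos: [512.7, -164.7, 91.6]
tcp_rot: [2.152, 2.288, 0.0]
force: [-0.4, -0.5, -1.3]
width: 34.0
grasp_force: 81.7
```

arm_command:
  increments:
    - [1, 0, 0, -0.0007, 0]
    - [1, 0, 0, -0.0007, 0]
    - [1, 0, 0, -0.0007, 0]
    - [1, 0, 0, -0.0007, 0]

```text
time: 12.88
tool_pos: [512.7, -164.7, 91.6]
tcp_rot: [2.152, 2.288, -0.001]
force: [-2.5, 0.0, 5.2]
width: 34.0
grasp_force: 82.8
```

arm_command:
  increments:
    - [1, 0, 0, 0.0005, 0]
    - [1, 0, 0, 0.0005, 0]
    - [0.45, 0, 0, 0.0005, 0]
    - [0.45, 0, 0, 0.0005, 0]
    - [0.4, 0, 0, 0.0005, 0]
    - [0.4, 0, 0, 0.0005, 0]
    - [0.4, 0, 0, 0.0005, 0]
    - [0.4, 0, 0, 0.0005, 0]

```text
time: 13.55
tool_pos: [512.6, -164.7, 91.1]
tcp_rot: [2.152, 2.288, 0.0]
force: [0.5, -0.4, 0.3]
width: 51.2
grasp_force: 0.0
```

```bash
python3 -c "
from m import *
report('d',6,lo=95)"
```

```text
top box 409 rel stand (along,across,z) [ 78.4   0.3 140. ] zp90 142.4 along [ 45.5 107.2] 2.95
top rol 31 rel stand (along,across,z) [-132.5    5.5  135.8] zp90 139.2 along [-142.3 -127.2] 29.14
top bar 733 rel stand (along,across,z) [ 59.7  -2.5 136.8] zp90 142.7 along [-134.2  107.3] 2.81
scene box 279 rel stand (along,across,z) [ 87.    5.2 136.6] zp90 140.1 along [ 50.3 106.6] 2.74
scene rol 105 rel stand (along,across,z) [-114.6   10.5  128.9] zp90 136.9 along [-132.9  -94.5] 87.2
scene bar 947 rel stand (along,across,z) [  7.2   8.5 120.3] zp90 147.9 along [-131.3  107.1] 82.82
F [-0.19  0.34  0.24] T [-0.001  0.004 -0.002] tcp [ 512.5 -164.7   91.1] [2.152 2.288 0.   ] t 13.85 W -0.44 off -29.4
```

It stays level: the box top dropped exactly 12 mm with the tool. I open fully and withdraw straight up.

arm_command:
  increments:
    - [0.2, 0, 0, 0, 0]
    - [0, 0, 0, 0, 0]
    - [0, 0, 0, 0, 0]
    - [0, 0, 0, 0, 0]
    - [0, 0, 0, 0.005, 0]
    - [0, 0, 0, 0.02, 0]
    - [0, 0, 0, 0.04, 0]
    - [0, 0, 0, 0.07, 0]

```text
time: 14.52
tool_pos: [510.9, -164.3, 160.4]
tcp_rot: [-2.149, -2.286, 0.003]
force: [-0.5, -0.5, 0.6]
width: 85.6
grasp_force: 0.0
```

arm_command:
  increments:
    - [0, 0, 0, 0.03, 0]
    - [0, 0, 0, 0.07, 0]
    - [0, 0, 0, 0.11, 0]
    - [0, 0, 0, 0.14, 0]
    - [0, 0, -0.03, 0.14, 0]
    - [0, 0, -0.07, 0.14, 0]
    - [0, 0, -0.11, 0.14, 0]
    - [0, 0, -0.15, 0.14, 0]

```text
time: 15.18
tool_pos: [512.3, -316.1, 302.2]
tcp_rot: [2.15, 2.288, -0.0]
force: [-0.1, 0.2, -0.5]
width: 85.6
grasp_force: 0.0
```

arm_command:
  increments:
    - [0, -0.02, -0.03, 0, 0]
    - [0, -0.04, -0.06, 0, 0]
    - [0, -0.06, -0.09, 0, 0]
    - [0, -0.06, -0.09, 0, 0]
    - [0, -0.06, -0.09, 0, 0]
    - [0, -0.06, -0.09, 0, 0]

```text
time: 15.68
tool_pos: [452.8, -403.9, 301.4]
tcp_rot: [2.152, 2.289, 0.002]
force: [0.0, 1.2, 0.2]
width: 85.2
grasp_force: 0.0
```

```bash
python3 -c "
from m import *
report('e',6,lo=95)"
```

```text
top box 409 rel stand (along,across,z) [7.890e+01 1.000e-01 1.395e+02] zp90 141.9 along [ 45.9 107.2] 3.58
top rol 436 rel stand (along,across,z) [-107.4    1.2  112.4] zp90 139.4 along [-137.5  -71. ] 0.86
top bar 1636 rel stand (along,across,z) [-14.9   0.2 111.6] zp90 140.3 along [-134.1  106.5] 3.46
scene box 271 rel stand (along,across,z) [ 87.6   5.6 136.4] zp90 140.0 along [ 51.8 106.5] 2.38
scene rol 191 rel stand (along,across,z) [-111.4    3.3  121.7] zp90 137.5 along [-132.9  -71.1] 1.71
scene bar 961 rel stand (along,across,z) [ -3.5   6.8 109.3] zp90 138.1 along [-131.2  106.7] 3.48
F [ 0.06 -0.29  0.37] T [ 0.007  0.009 -0.002] tcp [ 453.5 -403.2  301.4] [2.15  2.291 0.   ] t 15.9833 W -0.57 off -9.7
```

View pics/e.png

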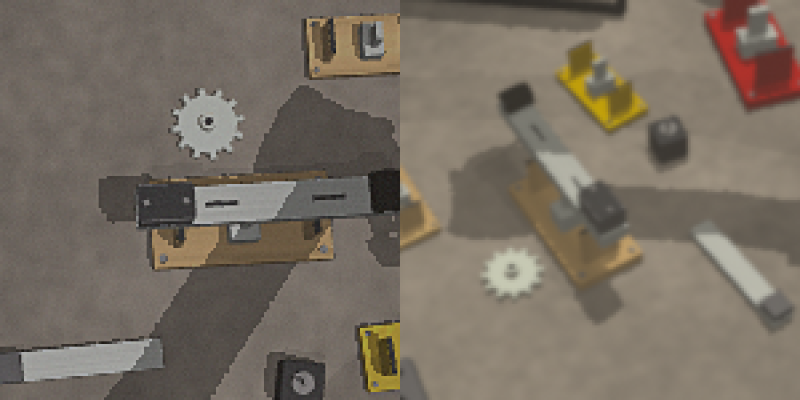

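The picture shows the arm level and square across the ridge, with its box at (165,200) and roller at (385,190). Box and roller tops are both at about 140 mm, the yaw of 3.46° matches the stand, and the gripper is clear.

```bash
python3 -c "
from h import *
print(order.close_job())"
```

```text
the job is handed in; nothing more can be done
None
```

The press arm is balanced level and square across the ridge of the large plywood stand, clear of both stop bars and released on the first placing; the job was handed in at about 16 s.

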